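# Unpin the spring tin clamp and hold its jaw open at the mark

## Task

Open the tin clamp so that a colleague can drop a tin in: pull the yellow-handled lock pin up out of its sleeve, put it foot down into the orange parts cup and let go of it, then pull the clamp's black handle out against its spring until the blue index line stands level with the red mark, and keep holding it there. The job finishes with the gripper still holding the handle steady at the mark; if it is let go the jaw springs shut. Leave the cup standing where it is, and leave the pint tin, the small toner bottle and the masking tape where they are.

Things in the scene. Friction and masses are not known exactly. Their poses are not given: they have to be found in the camera images.
- clamp: bench clamp for paint tins, screwed to the worktop: grey base plate 225 x 130 x 10 mm, a fixed grey jaw (92 mm high) at its far end, a steel moving jaw in the middle (underside 50, top 92 mm high), a black stirrup handle at the near end. Origin on the worktop under the clamp; its x axis (yaw) points from the handle to the fixed jaw, z up. The handle is pulled along the clamp's -x, roughly toward the robot
- sleeve_mouth (a point): centre of the upper mouth of the upright square steel sleeve that holds the lock pin, 42 mm above the worktop; hole 14 mm wide, 32 mm deep, straight down to the base plate
- jaw (a joint): how far the moving jaw with its handle is pulled out, in m: 0 = sprung shut, up to 0.085. A spring pulls it back with 4 N when shut and 10 N at 0.08; it returns to 0 if released. While the lock pin is in its sleeve it blocks the jaw after 2 mm
- handle (a point): middle of the handle's horizontal cross bar, 90 mm above the worktop: black round bar 13 mm thick along the clamp's y axis, 61 mm wide over its two upright legs (which stand at 24 mm either side of the middle and go down 40 mm to flat steel draw bars, top 52 mm above the worktop). Moves with the jaw. With the jaw shut it is 91 mm nearer the robot than the moving jaw's near face, and nothing higher than 52 mm lies between them except the lock pin, 82 mm from the bar's middle
- index (a point): blue index line, 4 mm wide, on the small dark arm at the right side of the moving jaw's draw bars; moves with the jaw
- mark (a point): tip of the red mark clipped on the dark scale rail at the clamp's right side, 46 mm above the worktop. Along the clamp's x axis it lies 45 to 72 mm nearer the handle side than the index line of the shut jaw (its place differs each time); the index line must come level with it along the clamp's x axis
- pin_grip (a point): centre of the lock pin's yellow grip: upright cylinder, 20 mm diameter, 50 mm high; it is 130 mm above the pin's foot. At the start 140 mm above the worktop, with the pin upright in the sleeve. Pin weighs about 70 g, 155 mm long in all
- pin_foot (a point): foot end of the lock pin (steel shank, 12 mm diameter)
- cup: empty orange plastic parts cup standing on the worktop, 88 mm wide at the rim, 68 mm at the base, 105 mm high, open at the top (inside 81 mm wide at the rim, 62 mm at the floor, floor 5 mm up), about 200 g. Origin at the centre of its underside. It swaps places with the tin
- tin: grey pint paint tin, 91 mm across, 98 mm high, to be left alone; origin at the centre of its underside
- toner: small toner bottle with black cap, 42 mm across, 110 mm high, to be left alone; origin at the centre of its underside
- tape: roll of masking tape lying flat, 96 mm across, 25 mm high, to be left alone; origin at the centre of its underside

How it is judged:
On the way, in this order (a step that is already met when the one before it is completed fails the run):
1. the lock pin is drawn up clear of its sleeve (z of pin_foot in the frame of sleeve_mouth above 0.003 m), for 0.1 s.
2. the lock pin is in the cup, foot down, and let go (horizontal distance between pin_foot and cup below 0.04 m and z of pin_foot in the frame of cup between 0 and 0.03 m and contact force between pin and the fingers below 0.1 N and value of joint jaw below 0.01 m), for 0.2 s.
At the end, for the whole second after the job is handed in: The fingers hold the handle (more than 2 N) with the index line within 6 mm of the red mark along the clamp's length and the jaw at rest; the lock pin stands or leans in the upright cup, its foot within 30 mm of the cup's underside, touched by nothing of the gripper (x of index in the frame of mark between -0.006 and 0.006 m and velocity of joint jaw between -0.01 and 0.01 m/s and contact force between jaw and the fingers above 2 N and contact force between jaw and pin below 0.1 N and horizontal distance between pin_foot and cup below 0.04 m and z of pin_foot in the frame of cup between 0 and 0.03 m and contact force between pin and the fingers below 0.1 N and angle between cup's own z axis and vertical below 0.2 rad and height (world z) of cup below 0.015 m); the arm keeps its last pose, push and grip.
It fails at once if the cup is knocked over (angle between cup's own z axis and vertical above 0.5 rad).
It fails at once if the cup is shoved more than 60 mm (distance of cup from where it was at the start of the episode above 0.06 m).
It fails at once if the tin, toner bottle or tape is moved more than 30 mm or tipped (distance of any of tin, toner, tape from where it was at the start of the episode above 0.03 m or angle between any of tin, toner's own z axis and vertical above 0.4 rad).
It also fails if it takes over 58 s, if anything falls off the work surface, if the arm or the gripper's body presses on something with over 40 N, if the wrist force passes 120 N, or if a joint passes its speed limit or range.

## Robot

A 7-joint arm with a two-finger parallel gripper is mounted at the origin on a cart in front of the work surface, level with it; the furniture and walls round the work are solid. World frame = base frame: x ahead of the robot, y to its left, z up, the work surface at z = 0. Lengths are in m, angles in rad, forces in N, time in s.
With the tool pointing down it reaches from about 0.4 to 0.875 m from the base axis. Payload 6.5 kg.
Tool frame: the origin (TCP) lies at the very end of the fingers, on their centre line; the grasp point (between the pads) lies 19 mm behind it; z points along the fingers, y is the direction in which the jaws open and shut (so a half turn about z gives the same grasp; the last joint's range is limited). The gripper opens to 88 mm and grips with 3 to 60 N. Pads are 18 mm wide; open, the fingers measure 123 mm over their backs; the gripper's body (75 mm by 187 mm) begins 45 mm behind the grasp point.
Start: joints at [1.253, 0.536, -0.004, 1.538, 0.003, 1.067, -0.071], TCP at [0.162, -0.629, 0.215] pointing down, gripper open.
Joint ranges: [-2.7, 2.7], [-0.37, 2.16], [-1.27, 1.26], [0.24, 2.4], [-1.31, 4.45], [0.19, 1.91], [-2.76, 2.76]. Speed limits (rad/s): [2.39, 2.39, 3.14, 3.14, 3.14, 3.14, 3.14].

## Interface

Orientations are given as a unit quaternion [w, x, y, z].
In Python, from workcell import ctrl gives the robot as it stands.
- The arm moves only by the tool send_rows, never from a script. Its argument "motion" is a list of rows, each a list of 3 entries, a list of its own where there are three numbers: the closure, from -1 (fully open) to 1 (shut), so that 0 is half open, then the shift along the world's x, y, z in cm, then the turn about the world's z in rad. A call has 1 to 20 rows; each row is the pose to reach, as a shift and turn from the pose commanded when the call began; what a row does not reach only later rows make up. A row lasts 1/12 s, in which the tool goes at most 41.7 mm and 7.16 degrees, less where a joint would pass 70% of its speed; a pose out of reach is approached as far as the arm can. A call with a gripper value outside its range is refused whole. The fingers move at their own pace and stop on an object; "newtons" is the grip in N (left out, the last holds). Time passes only in rows, so rows that repeat a pose let the fingers close. It gives the time, the measured TCP pose, the force and the opening at its end, in the units of the state.
- ctrl.state(): the state, without advancing time (a new reading comes with each control period).
- ctrl.snapshot(name): name is "scene" or "side" or "wrist"; returns a dict with "img" (420x560x3 uint8, red, green, blue), "z_map" (420x560 float32, m along the optical axis (not along the pixel's ray), 0 where there is no reading), "mtx" (3x3 intrinsics, pixels), "T" (4x4, takes a point from camera to world coordinates). Camera axes: x right, y up, looking along -z (the intrinsics and any distortion apply to the point x, -y, -z); pixel columns grow to the right and rows downward; lengths in m; the calibration is good to about 2 mm. A picture is of the moment at which its call begins.
- ctrl.sign_off(): hands the job in, once; it reports no verdict.
The state is a dict: "time": time; "q": joint angles; "qvel": joint speeds; "tau": joint torques, N m; "ee_pos": TCP position; "orientation": TCP orientation; "contact_force": force on the tool from outside, world axes, zero at the start; "ft_torque": the same for the moment, N m; "gripper_width": finger opening in m.
Only numpy, scipy, OpenCV 4.12 (cv2) and the standard library are available. Lean on these libraries where they do the work, as an engineer would, in place of code of your own. Each camera call takes 0.05 s, during which the arm holds its last target. There are 200 camera calls.

## Working session

There is one attempt and no reset: what is moved stays moved. The work goes in short steps, Python scripts to look and compute and a tool call to move; the robot and the scene stay as the last step left them, time stands still between calls to the robot, and variables do not carry over. Pictures are saved under pics/ and viewed, about 8 in all and at most 12, crops included, and the job is handed in when it is done.

Besides the shell and the picture viewer there is one more tool, called after "Request:" in YAML: its name, and indented under it one key for each argument. send_rows: Moves the arm, as the interface text tells. Its arguments: {"type":"object","properties":{"motion":{"type":"array","items":{"type":"array"}},"newtons":{"type":"number"}},"required":["motion"]}

```bash
mkdir -p pics
cat > h.py <<'E'
import numpy as np, cv2
from workcell import ctrl
def snap(n,f=None):
    s=ctrl.snapshot(n)
    if f: cv2.imwrite(f'pics/{f}.png',s['img'][:,:,::-1])
    return s
def pts(s):
    z=s['z_map'];h,w=z.shape;v,u=np.mgrid[:h,:w];K=s['mtx']
    p=np.stack([(u-K[0,2])/K[0,0]*z,-(v-K[1,2])/K[1,1]*z,-z],-1)
    P=p@s['T'][:3,:3].T+s['T'][:3,3]; P[z<=0]=np.nan
    return P
def ray(s,u,v,h):
    K=s['mtx'];d=s['T'][:3,:3]@np.array([(u-K[0,2])/K[0,0],-(v-K[1,2])/K[1,1],-1.]);o=s['T'][:3,3]
    return o+d*(h-o[2])/d[2]
E
python3 - <<'E'
from h import *
a=snap('scene','a');b=snap('side','b')
for s in(a,b): print(np.round(s['T'],3).tolist(),s['mtx'].tolist())
np.set_printoptions(precision=4,suppress=True)
print(ctrl.state())
E
```

```text
[[-0.779, 0.427, -0.459, -0.002], [-0.627, -0.524, 0.577, 0.705], [0.006, 0.737, 0.676, 0.884], [0.0, 0.0, 0.0, 1.0]] [[396.9278391636235, 0.0, 277.5358341648692], [0.0, 396.9278391636235, 214.57426821259958], [0.0, 0.0, 1.0]]
[[-0.807, 0.372, -0.459, -0.059], [-0.591, -0.488, 0.643, 0.89], [0.015, 0.789, 0.614, 0.891], [0.0, 0.0, 0.0, 1.0]] [[499.85293670926274, 0.0, 277.05972413323667], [0.0, 499.85293670926274, 210.82710254868766], [0.0, 0.0, 1.0]]
{'time': 0.1, 'q': array([ 1.2528,  0.5371, -0.0044,  1.5387,  0.0026,  1.0673, -0.0712]), 'qvel': array([-0.0008, -0.0009, -0.0006, -0.0018, -0.0011, -0.0002,  0.0001]), 'tau': array([  0.0032, -57.208 ,   0.9942, -25.223 ,  -0.0562,   0.0134,
         0.0001]), 'ee_pos': array([ 0.1618, -0.6289,  0.214 ]), 'orientation': array([-0.0008,  0.9921,  0.1256, -0.0002]), 'contact_force': array([-0.4434,  0.5094, -0.2748]), 'ft_torque': array([0.0441, 0.0657, 0.0102]), 'gripper_width': 0.08788168604871087}
```

View pics/a.png

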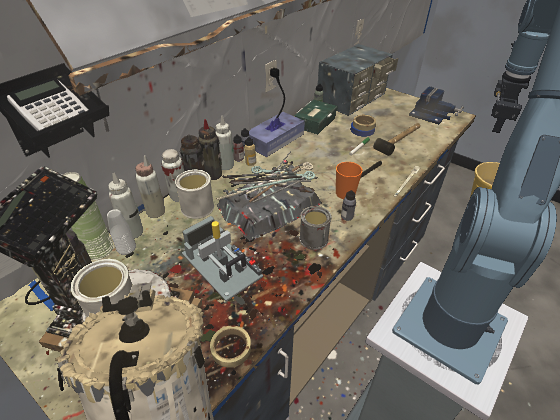

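View pics/b.png

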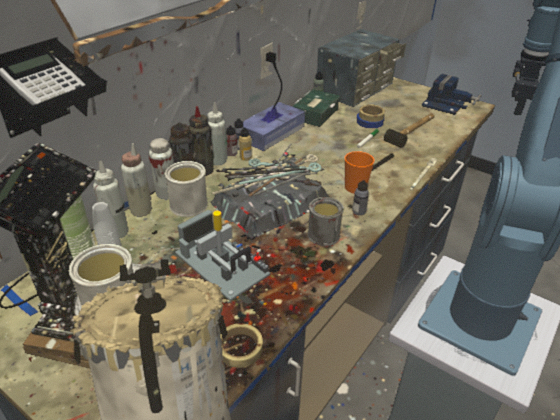

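The scene view shows the clamp at about (220,262), the yellow grip at (216,230), the orange cup at (348,180), the toner at (349,207), the tin at (316,228) and the tape at (230,345). The side view shows the same objects: grip (217,220), cup (359,170), toner (361,198), tin (325,220), clamp (220,260).

Run:
```python
from h import *
np.set_printoptions(precision=4,suppress=True)
for n in('scene','side'):
    s=snap(n);P=pts(s);hsv=cv2.cvtColor(s['img'],cv2.COLOR_RGB2HSV)
    def comp(lo,hi,u0,u1,v0,v1,name):
        m=cv2.inRange(hsv,lo,hi).astype(bool);k=np.zeros_like(m);k[v0:v1,u0:u1]=1;m&=k
        v,u=np.nonzero(m);q=P[m]
        print(n,name,m.sum(),'px',u.mean(),v.mean(),'med',np.nanmedian(q,0),'min',np.nanpercentile(q,2,axis=0),'max',np.nanpercentile(q,98,axis=0)); return u,v,q
    u,v,q=comp((22,150,120),(34,255,255),200,235,200,260,'yellow')
    print('grip ray z=.14',ray(s,u.mean(),v.mean(),.14))
    u,v,q=comp((5,150,80),(16,255,255),325,385,145,205,'cup')
    r=q[abs(q[:,2]-.103)<.006]; print('rim',len(r),cv2.minEnclosingCircle(r[:,:2].astype(np.float32)))
    # base plate points z~.01 near clamp
    g=ray(s,u.mean(),v.mean(),.0)
    if n=='side': np.save('P.npy',P)
    m=(abs(P[...,2]-.011)<.004);k=np.zeros_like(m);k[225:310,170:275]=1
    print(n,'mark ',[ (x) for x in ()])
    cv2.imwrite(f'pics/c_{n}.png',np.hstack([cv2.resize(s['img'][200:310,165:290,::-1],None,fx=6,fy=5.4,interpolation=cv2.INTER_CUBIC)]))
    for nm,(uu,vv) in dict(tin=(316,215) if n=='scene' else (325,205),toner=(348,198) if n=='scene' else (362,186),tape=(230,332) if n=='scene' else (241,330)).items(): print(nm,P[vv,uu])
```

```text
scene yellow 102 px 215.2156862745098 229.0392156862745 med [0.5879 0.2255 0.1515] min [0.5836 0.2139 0.1194] max [0.6002 0.2314 0.1667]
grip ray z=.14 [0.5963 0.2194 0.14  ]
scene cup 740 px 347.0527027027027 177.69324324324324 med [ 0.4839 -0.2694  0.0757] min [ 0.4445 -0.3278  0.0087] max [ 0.525  -0.2431  0.1053]
rim 126 ((0.4870339334011078, -0.28451964259147644), 0.04616929963231087)
scene mark  []
tin [ 0.4635 -0.0688  0.0627]
toner [ 0.4165 -0.1723  0.0882]
tape [0.4138 0.3665 0.0107]
side yellow 134 px 216.9179104477612 219.77611940298507 med [0.5895 0.2259 0.1477] min [0.5827 0.2128 0.1162] max [0.6007 0.2299 0.1664]
grip ray z=.14 [0.5961 0.2187 0.14  ]
side cup 889 px 357.0236220472441 168.76040494938132 med [ 0.4834 -0.2622  0.0783] min [ 0.443  -0.3287  0.0086] max [ 0.5238 -0.2433  0.1057]
rim 167 ((0.4668610095977783, -0.2555476427078247), 0.0833396464586258)
side mark  []
tin [ 0.4646 -0.0666  0.0727]
toner [ 0.4133 -0.1749  0.0973]
tape [0.4109 0.3594 0.0101]
```

View pics/c_side.png

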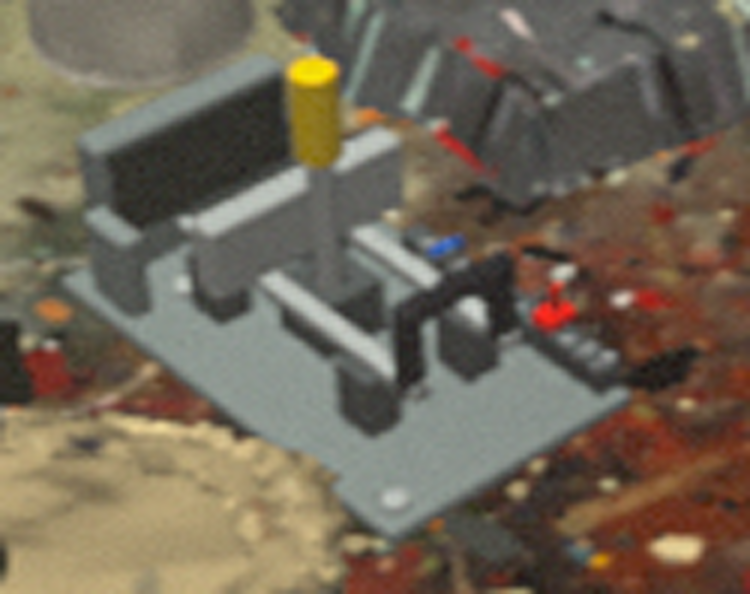

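Side crop: blue index at crop (445,245), red mark at (552,315), handle bar at about (455,285), and plate corners at (65,280), (390,535) and (630,395).

Run:
```python
from h import *
np.set_printoptions(precision=4,suppress=True)
s=snap('side')
f=lambda x,y,h: ray(s,165+x/6,200+y/5.4,h)
A,B,C=f(390,530,.01),f(630,395,.01),f(65,280,.01)
print(A,B,C,np.linalg.norm(A-B),np.linalg.norm(A-C))
d=A-B;print('yaw short edge-90',np.arctan2(d[1],d[0])-np.pi/2); d=C-A; print('long',np.arctan2(d[1],d[0]))
print('handle',f(400,310,.09),f(505,262,.09)); print('idx',f(445,245,.046),'mark',f(552,315,.046))
```

```text
[0.4906 0.3029 0.01  ] [0.4652 0.1807 0.01  ] [0.7058 0.2657 0.01  ] 0.12479925667037255 0.21838712516994474
yaw short edge-90 -0.20505684459319817
long -0.1712955321485588
handle [0.5196 0.2578 0.09  ] [0.5064 0.2092 0.09  ]
idx [0.565  0.1779 0.046 ] mark [0.4998 0.1881 0.046 ]
```

Request:
send_rows:
  motion:
    - [-1, [8, 10, 6], 0.12]
    - [-1, [14, 14, 6], 0.24]
    - [-1, [20, 18, 6], 0.36]
    - [-1, [26, 22, 6], 0.48]
    - [-1, [31, 26, 6], 0.6]
    - [-1, [33, 29, 6], 0.72]
    - [-1, [34, 33, 6], 0.84]
    - [-1, [35, 37, 6], 0.96]
    - [-1, [36, 41, 6], 1.08]
    - [-1, [36, 45, 6], 1.2]
    - [-1, [36, 49, 6], 1.32]
    - [-1, [36, 53, 6], 1.44]
    - [-1, [36, 57, 6], 1.56]
    - [-1, [36, 61, 6], 1.68]
    - [-1, [36, 65, 6], 1.8]
    - [-1, [36, 69, 6], 1.9]
    - [-1, [36, 73, 6], 1.9]
    - [-1, [36, 77, 6], 1.9]
    - [-1, [36, 81, 6], 1.9]
    - [-1, [36, 81, 6], 1.9]

```text
time: 1.92
ee_pos: [0.5147, 0.0756, 0.2744]
orientation: [0.0, 0.475, 0.88, -0.0]
contact_force: [0.4, -0.6, 0.6]
gripper_width: 0.0881
```

Request:
send_rows:
  motion:
    - [-1, [0, 0, 0], -0.12]
    - [-1, [0, 0, 0], -0.24]
    - [-1, [0, 0, 0], -0.36]
    - [-1, [0, 0, 0], -0.48]
    - [-1, [0, 0, 0], -0.6]
    - [-1, [0, 0, 0], -0.72]
    - [-1, [0, 0, 0], -0.77]
    - [-1, [0, 0, 0], -0.77]
    - [-1, [0, 0, 0], -0.77]

```text
time: 2.67
ee_pos: [0.5148, 0.0738, 0.2743]
orientation: [0.0, 0.77, 0.638, -0.0]
contact_force: [-0.2, 0.0, 0.4]
gripper_width: 0.088
```

Run:
```python
from h import *
np.set_printoptions(precision=4,suppress=True)
s=snap('wrist','w1');print(s['T'],ctrl.state()['ee_pos'],ctrl.state()['orientation'],ctrl.state()['q'])
```

```text
[[ 0.9826  0.1784  0.0511  0.5289]
 [-0.1856  0.9446  0.2708  0.1424]
 [ 0.0001 -0.2756  0.9613  0.4439]
 [ 0.      0.      0.      1.    ]] [0.5148 0.0738 0.2743] [ 0.      0.77    0.638  -0.0001] [ 0.2353  0.3022 -0.5658  1.7864  0.1797  1.1045 -0.5782]
```

View pics/w1.png

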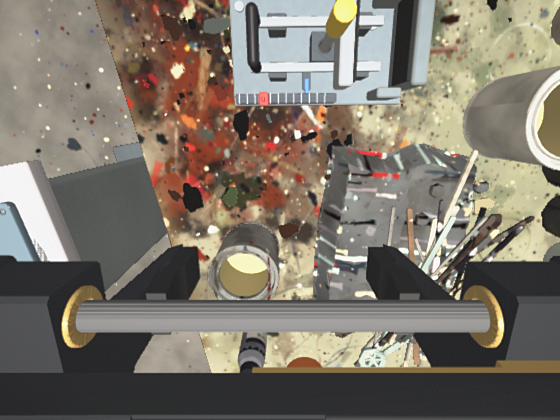

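Wrist view: the clamp is aligned with the image at the top. Grip top is at (343,14), handle bar at (253,38), red mark at (264,99) and blue index at (306,86). The tin is at (245,265).

```bash
cat > m.py <<'E'
from h import *
np.set_printoptions(precision=4,suppress=True)
yaw=-0.187
def im(s,v1=140,u0=225,u1=420):
    hsv=cv2.cvtColor(s['img'],cv2.COLOR_RGB2HSV);P=pts(s);o={}
    for n,lo,hi in(('blue',(105,120,70),(125,255,255)),('red',(0,150,150),(6,255,255))):
        m=cv2.inRange(hsv,lo,hi);m[v1:]=0;m[:,:u0]=0;m[:,u1:]=0
        k,l,st,c=cv2.connectedComponentsWithStats(m)
        for i in range(1,k):
            if st[i,4]>12:
                q=ray(s,*c[i],.046);z=np.nanmedian(P[l==i][:,2]); 
                if .03<z<.07: print(n,st[i],'ray46',q,'z',z,'clampx',q[0]*np.cos(yaw)+q[1]*np.sin(yaw))
E
python3 - <<'E'
from m import *
s=snap('wrist');P=pts(s);im(s)
hsv=cv2.cvtColor(s['img'],cv2.COLOR_RGB2HSV)
m=cv2.inRange(hsv,(20,130,100),(34,255,255));m[60:]=0;m[:,:310]=0;m[:,380:]=0
t=(m>0)&(abs(P[...,2]-.165)<.004);v,u=np.nonzero(t);print('top',t.sum(),ray(s,u.mean(),v.mean(),.165),P[t].min(0),P[t].max(0))
h=(abs(P[...,2]-.094)<.004);h[:, :240]=0;h[:,270:]=0;h[90:]=0
q=P[h];print('handle',h.sum(),q.mean(0),q.min(0),q.max(0),cv2.fitLine(q[:,:2].astype(np.float32),cv2.DIST_L2,0,.01,.01).ravel())
E
```

```text
red [259  93   9  13  20] ray46 [0.5073 0.1719 0.046 ] z 0.03602222833018326 clampx 0.46651020516752206
top 103 [0.5915 0.2144 0.165 ] [0.5848 0.2092 0.1611] [0.6039 0.2268 0.1653]
handle 772 [0.5143 0.2328 0.0947] [0.5037 0.2032 0.09  ] [0.5244 0.2633 0.0979] [0.1737 0.9848 0.5143 0.2328]
```

Request:
send_rows:
  motion:
    - [-1, [2, 3.6, 0], 0]
    - [-1, [4, 7.2, 0], 0]
    - [-1, [6, 10.8, 0], 0]
    - [-1, [8, 14.5, 0], 0]
    - [-1, [8, 14.5, 0], 0]
    - [-1, [8, 14.5, -3], 0]
    - [-1, [8, 14.5, -6], 0]
    - [-1, [8, 14.5, -9], 0]
    - [-1, [8, 14.5, -12], 0]
    - [-1, [8, 14.5, -14.3], 0]
    - [-1, [8, 14.5, -14.3], 0]
    - [-1, [8, 14.5, -14.3], 0]

```text
time: 3.77
ee_pos: [0.5942, 0.2185, 0.1306]
orientation: [-0.001, 0.77, 0.637, -0.001]
contact_force: [0.0, -0.1, 1.4]
gripper_width: 0.0879
```

Run:
```python
from m import *
s=snap('wrist','w2');im(s,420,0,560);s=snap('side');cv2.imwrite('pics/d.png',np.hstack([cv2.resize(snap('wrist')['img'][:,:,::-1],(400,300)),cv2.resize(s['img'][150:270,140:300,::-1],(400,300))]))
print(ctrl.state()['ee_pos'])
```

```text
blue [256 246   5  17  77] ray46 [0.565  0.1781 0.046 ] z 0.04901355172645144 clampx 0.5220317826820124
red [198 252  14  21 212] ray46 [0.5149 0.1803 0.046 ] z 0.03649370728414478 clampx 0.4724343981928253
red [350 345  20   7  97] ray46 [0.6429 0.0593 0.046 ] z 0.03761252540102539 clampx 0.6206817148252947
red [376 348   9   7  37] ray46 [0.6637 0.0521 0.046 ] z 0.040283677066004275 clampx 0.6424697124408785
[0.5962 0.2195 0.1334]
```

View pics/d.png

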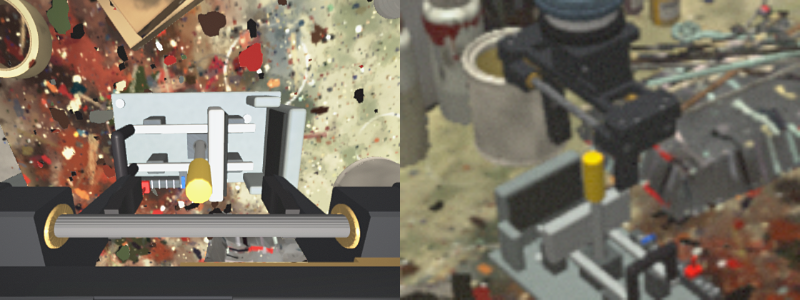

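The pin stands between the open fingers in the wrist view, with its top at (199,190). In the side crop the gripper looks a little behind it, so I check that numerically.

Run:
```python
from m import *
for n in('wrist','side'):
    s=snap(n);st=ctrl.state();R=np.linalg.inv(s['T']);
    def pr(p):
        c=R[:3,:3]@p+R[:3,3];K=s['mtx'];return K[0,0]*c[0]/-c[2]+K[0,2],K[1,1]*-c[1]/-c[2]+K[1,2]
    e=np.array(st['ee_pos']);print(n,e,'tcp px',pr(e),'grasp',pr(e+[0,0,.019]), 'top',pr(np.array([e[0],e[1],.165])))
    hsv=cv2.cvtColor(s['img'],cv2.COLOR_RGB2HSV);m=cv2.inRange(hsv,(20,130,90),(34,255,255))
    if n=='side':m[:,:190]=0;m[:,240:]=0;m[:190]=0;m[260:]=0
    else: m[:200]=0;m[300:]=0;m[:,:240]=0;m[:,310:]=0
    v,u=np.nonzero(m);P=pts(s)
    print(len(u),u.min(),u.max(),v.min(),v.max(),u.mean(),v.mean()); q=P[m>0]; t=q[q[:,2]>.162]; print('top',np.nanmean(t,0),t.min(0),t.max(0))
```

```text
wrist [0.5962 0.2195 0.1334] tcp px (np.float64(280.55642810973836), np.float64(243.62056850293018)) grasp (np.float64(280.4510855213569), np.float64(257.07223247607214)) top (np.float64(280.36729566087087), np.float64(267.7717326965586))
958 259 295 222 284 277.65657620041753 241.14926931106473
top [0.5951 0.2248 0.1633] [0.5853 0.2108 0.162 ] [0.6041 0.2297 0.1653]
side [0.596  0.2194 0.1332] tcp px (np.float64(216.93522711212034), np.float64(222.15201171180868)) grasp (np.float64(216.46570754553483), np.float64(215.93497082741746)) top (np.float64(216.14459533337646), np.float64(211.6830335418558))
150 213 221 210 230 216.98 219.84
top [0.5922 0.2206 0.1645] [0.5831 0.2119 0.1621] [0.6016 0.2291 0.1672]
```

Request:
send_rows:
  motion:
    - [1, [0, 0, 0], 0]
    - [1, [0, 0, 0], 0]
    - [1, [0, 0, 0], 0]
    - [1, [0, 0, 0], 0]
    - [1, [0, 0, 0], 0]
    - [1, [0, 0, 0], 0]
    - [1, [0, 0, 0], 0]
    - [1, [0, 0, 0], 0]
    - [1, [0, 0, 0], 0]
    - [1, [0, 0, 0], 0]
  newtons: 30

```text
time: 4.85
ee_pos: [0.5949, 0.2189, 0.1313]
orientation: [0.0, 0.771, 0.637, -0.0]
contact_force: [0.2, 0.0, -0.7]
gripper_width: 0.0239
```

Request:
send_rows:
  motion:
    - [1, [0, 0, 0], 0]
    - [1, [0, 0, 0], 0]
    - [1, [0, 0, 0], 0]
    - [1, [0, 0, 0], 0]

```text
time: 5.18
ee_pos: [0.5948, 0.2188, 0.1313]
orientation: [-0.0, 0.771, 0.637, -0.0]
contact_force: [-0.6, 0.2, -0.2]
gripper_width: 0.0184
```

Request:
send_rows:
  motion:
    - [1, [0, 0, 1], 0]
    - [1, [0, 0, 2], 0]
    - [1, [0, 0, 3], 0]
    - [1, [0, 0, 4], 0]
    - [1, [0, 0, 6], 0]
    - [1, [0, 0, 8], 0]
    - [1, [0, 0, 10], 0]
    - [1, [0, 0, 12], 0]
    - [1, [0, 0, 13.5], 0]
    - [1, [0, 0, 13.5], 0]
    - [1, [0, 0, 13.5], 0]

```text
time: 6.1
ee_pos: [0.5953, 0.2191, 0.2675]
orientation: [0.0, 0.771, 0.637, 0.001]
contact_force: [0.7, 0.2, 0.2]
gripper_width: 0.0185
```

Run:
```python
from m import *
s=snap('side');P=pts(s);print(ctrl.state()['ee_pos'],ctrl.state()['gripper_width'])
cv2.imwrite('pics/e.png',cv2.resize(s['img'][120:270,120:320,::-1],None,fx=3,fy=3))
hsv=cv2.cvtColor(s['img'],cv2.COLOR_RGB2HSV);m=cv2.inRange(hsv,(20,130,90),(34,255,255))>0
q=P[m&(P[...,2]>.15)&(abs(P[...,0]-.59)<.03)&(abs(P[...,1]-.22)<.03)];print(len(q),q.min(0),q.max(0))
for n in('scene','side'):
    s=snap(n);P=pts(s);hsv=cv2.cvtColor(s['img'],cv2.COLOR_RGB2HSV);m=cv2.inRange(hsv,(5,130,60),(17,255,255))>0
    m&=(abs(P[...,0]-.485)<.08)&(abs(P[...,1]+.28)<.08)&(abs(P[...,2]-.104)<.004)
    q=P[m];A=np.c_[2*q[:,:2],np.ones(len(q))];x=np.linalg.lstsq(A,(q[:,:2]**2).sum(1),rcond=None)[0];print(n,len(q),'rim fit',x[:2],np.sqrt(x[2]+x[0]**2+x[1]**2),q.min(0),q.max(0))
```

```text
[0.5947 0.2187 0.2662] 0.01831861113395073
150 [0.5615 0.2166 0.2527] [0.6181 0.2488 0.377 ]
scene 87 rim fit [ 0.4849 -0.2849] 0.042056445130669126 [ 0.4404 -0.3296  0.1   ] [ 0.5274 -0.2406  0.108 ]
side 128 rim fit [ 0.4833 -0.286 ] 0.041852538015286884 [ 0.4398 -0.3349  0.1   ] [ 0.5267 -0.2409  0.1073]
```

View pics/e.png

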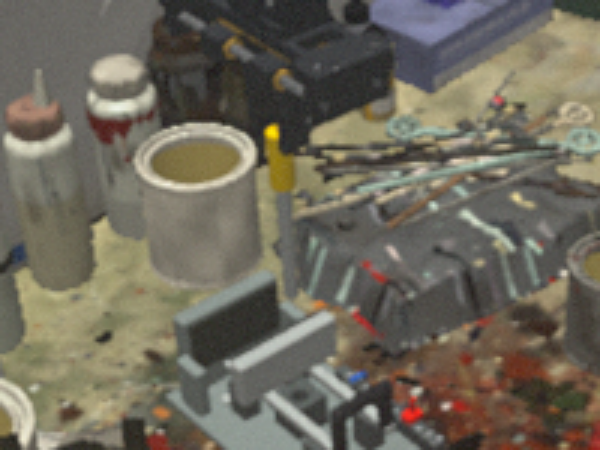

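The pin is clear of the sleeve: grip at crop (278,155), shank foot at (290,290), above the empty sleeve. Next I check the height along the path to the cup.

Run:
```python
from m import *
P=pts(snap('scene')).reshape(-1,3)
a=np.array([.595,.219]);b=np.array([.484,-.2855]);d=(b-a)/np.linalg.norm(b-a);t=(P[:,:2]-a)@d;n=(P[:,:2]-a)@[-d[1],d[0]]
for lo in np.arange(.05,.5,.05):
    for w in(.05,.12):
        k=(t>lo)&(t<lo+.05)&(abs(n)<w)&(P[:,2]<.3); print(round(lo,2),w,k.sum(),np.round(np.max(P[k,2]),3) if k.any() else None,end=' | ')
    print()
```

```text
0.05 0.05 263 0.047 | 0.05 0.12 699 0.059 | 
0.1 0.05 456 0.043 | 0.1 0.12 1117 0.046 | 
0.15 0.05 526 0.051 | 0.15 0.12 1086 0.08 | 
0.2 0.05 500 0.05 | 0.2 0.12 1420 0.1 | 
0.25 0.05 411 0.097 | 0.25 0.12 1023 0.101 | 
0.3 0.05 367 0.051 | 0.3 0.12 1093 0.102 | 
0.35 0.05 360 0.049 | 0.35 0.12 1009 0.072 | 
0.4 0.05 456 0.044 | 0.4 0.12 1304 0.112 | 
0.45 0.05 741 0.107 | 0.45 0.12 1250 0.107 |
```

Request:
send_rows:
  motion:
    - [1, [-0.4, -1.6, 0.5], 0]
    - [1, [-1, -4.6, 0.5], 0]
    - [1, [-1.7, -7.6, 0.5], 0]
    - [1, [-2.4, -10.6, 0.5], 0]
    - [1, [-3, -13.6, 0.5], 0]
    - [1, [-3.7, -16.6, 0.5], 0]
    - [1, [-4.3, -19.6, 0.5], 0]
    - [1, [-5, -22.6, 0.5], 0]
    - [1, [-5.6, -25.6, 0.5], 0]
    - [1, [-6.3, -28.6, 0.5], 0]
    - [1, [-7, -31.6, 0.5], 0]
    - [1, [-7.6, -34.6, 0.5], 0]
    - [1, [-8.3, -37.6, 0.5], 0]
    - [1, [-9, -40.6, 0.5], 0]
    - [1, [-9.6, -43.6, 0.5], 0]
    - [1, [-10.2, -46.4, 0.5], 0]
    - [1, [-10.8, -48.8, 0.5], 0]
    - [1, [-11.1, -50.4, 0.5], 0]
    - [1, [-11.1, -50.4, 0.5], 0]
    - [1, [-11.1, -50.4, 0.5], 0]

```text
time: 7.97
ee_pos: [0.4833, -0.2853, 0.2704]
orientation: [-0.001, 0.771, 0.637, -0.0]
contact_force: [-0.8, 0.9, -0.6]
gripper_width: 0.0187
```

Run:
```python
from m import *
s=snap('side');w=snap('wrist');print(ctrl.state()['ee_pos'],ctrl.state()['gripper_width'],ctrl.state()['q'])
cv2.imwrite('pics/f.png',np.hstack([cv2.resize(s['img'][60:220,260:460,::-1],(400,320)),cv2.resize(w['img'][:,:,::-1],(400,320))]))
```

```text
[ 0.4842 -0.2834  0.2709] 0.018515639149676175 [ 0.778   0.3608 -0.421   1.6958  0.1598  1.12    0.1239]
```

View pics/f.png

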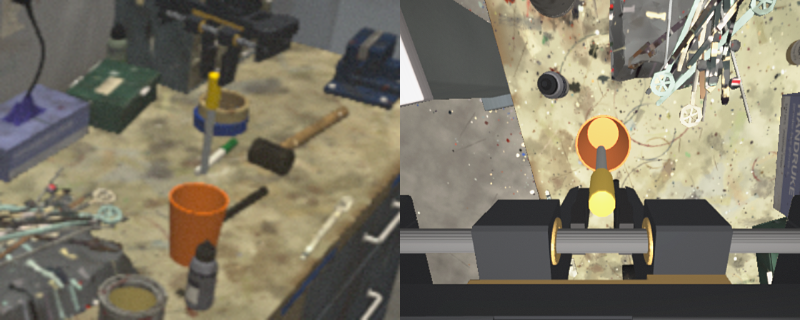

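The pin hangs upright over the cup: foot at (205,175), cup rim centre at (198,188) in the side crop. Lowering now.

Request:
send_rows:
  motion:
    - [1, [0, 0, -2], 0]
    - [1, [0, 0, -4], 0]
    - [1, [0, 0, -6], 0]
    - [1, [0, 0, -8], 0]
    - [1, [0, 0, -10], 0]
    - [1, [0, 0, -12], 0]
    - [1, [0, 0, -13.3], 0]
    - [1, [0, 0, -14], 0]
    - [1, [0, 0, -14], 0]
    - [1, [0, 0, -14], 0]
    - [1, [0, 0, -14], 0]

```text
time: 8.98
ee_pos: [0.4848, -0.285, 0.1323]
orientation: [0.001, 0.77, 0.638, 0.0]
contact_force: [0.5, -0.1, 0.4]
gripper_width: 0.0183
```

Touching down gently to seat the foot, then opening.

Request:
send_rows:
  motion:
    - [1, [0, 0, -0.2], 0]
    - [1, [0, 0, -0.2], 0]
    - [0.2, [0, 0, -0.2], 0]
    - [0, [0, 0, -0.2], 0]
    - [-0.3, [0, 0, -0.2], 0]
    - [-0.6, [0, 0, -0.2], 0]
    - [-1, [0, 0, -0.2], 0]
    - [-1, [0, 0, -0.2], 0]
    - [-1, [0, 0, -0.2], 0]
    - [-1, [0, 0, -0.2], 0]
    - [-1, [0, 0, -0.2], 0]
    - [-1, [0, 0, -0.2], 0]

```text
time: 9.98
ee_pos: [0.4839, -0.2851, 0.1293]
orientation: [-0.0, 0.771, 0.637, 0.0]
contact_force: [0.3, 0.5, -0.2]
gripper_width: 0.0833
```

Run:
```python
from m import *
w=snap('wrist');s=snap('side');print(ctrl.state()['ee_pos'],ctrl.state()['gripper_width'])
cv2.imwrite('pics/g.png',np.hstack([cv2.resize(s['img'][60:220,260:460,::-1],(400,320)),cv2.resize(w['img'][:,:,::-1],(400,320))]))
```

```text
[ 0.4838 -0.2852  0.1293] 0.0878877461387709
```

View pics/g.png

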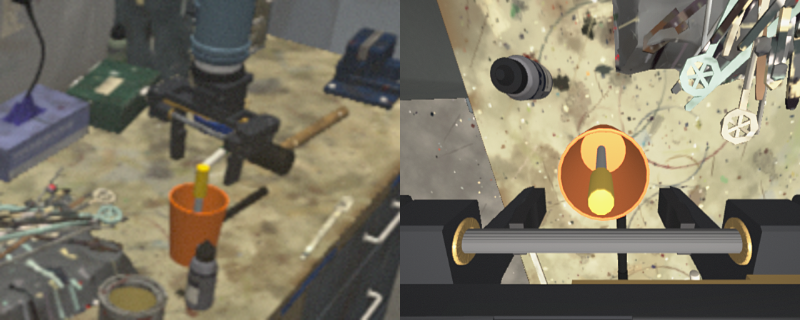

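The pin stands free in the upright cup, its top at (600,200) between the open fingers. Retreating straight up and going back over the handle.

Request:
send_rows:
  motion:
    - [-1, [0, 0, 0], 0]
    - [-1, [0, 0, 2], 0]
    - [-1, [0, 0, 4], 0]
    - [-1, [0, 0, 7], 0]
    - [-1, [0, 0, 10], 0]
    - [-1, [0, 0, 12], 0]
    - [-1, [0.2, 3, 12], 0]
    - [-1, [0.4, 7, 12], 0]
    - [-1, [0.6, 11, 12], 0]
    - [-1, [0.9, 15, 12], 0]
    - [-1, [1.1, 19, 12], 0]
    - [-1, [1.3, 23, 12], 0]
    - [-1, [1.6, 27, 12], 0]
    - [-1, [1.8, 31, 12], 0]
    - [-1, [2, 35, 12], 0]
    - [-1, [2.3, 39, 12], 0]
    - [-1, [2.5, 43, 12], 0]
    - [-1, [2.8, 47, 12], 0]
    - [-1, [3, 51.8, 12], 0]
    - [-1, [3, 51.8, 12], 0]

```text
time: 11.75
ee_pos: [0.512, 0.2416, 0.2498]
orientation: [-0.002, 0.768, 0.641, 0.002]
contact_force: [0.5, 0.3, 0.3]
gripper_width: 0.0879
```

Run:
```python
from m import *
print(ctrl.state()['ee_pos'],ctrl.state()['q'])
s=snap('wrist');P=pts(s);im(s,420,0,560)
h=(abs(P[...,2]-.094)<.004)&(abs(P[...,0]-.513)<.02)&(abs(P[...,1]-.233)<.04)
q=P[h];print('handle',h.sum(),q.mean(0),q.min(0),q.max(0))
P=pts(snap('side'));h=(abs(P[...,2]-.094)<.004)&(abs(P[...,0]-.513)<.02)&(abs(P[...,1]-.233)<.04)
q=P[h];print('handle side',h.sum(),q.mean(0) if h.any() else 0)
for n in('scene','side'):
    s=snap(n);P=pts(s);hsv=cv2.cvtColor(s['img'],cv2.COLOR_RGB2HSV);m=cv2.inRange(hsv,(22,130,90),(34,255,255))>0
    m&=(abs(P[...,0]-.485)<.08)&(abs(P[...,1]+.28)<.08)&(P[...,2]>.08);q=P[m];print('pin',q.mean(0),q.min(0),q.max(0))
```

```text
[0.512  0.2416 0.2498] [-0.0384  0.4266 -0.6306  1.7021  0.2722  1.0997 -0.9302]
blue [330 216   4  13  17] ray46 [0.5651 0.1796 0.046 ] z 0.048830270264268394 clampx 0.5218110668101361
red [286 222   8   3  16] ray46 [0.5123 0.1869 0.046 ] z 0.03390107772471715 clampx 0.4686217322931548
red [289 228   6   7  25] ray46 [0.5128 0.1749 0.046 ] z 0.03618448443828992 clampx 0.4713648210739442
handle 595 [0.5143 0.2351 0.0948] [0.5041 0.2034 0.0901] [0.5244 0.2632 0.098 ]
handle side 105 [0.5109 0.2378 0.0945]
pin [ 0.4807 -0.2778  0.1399] [ 0.4721 -0.292   0.1106] [ 0.4921 -0.2696  0.161 ]
pin [ 0.4806 -0.2781  0.1394] [ 0.4727 -0.2892  0.1088] [ 0.4917 -0.2711  0.1622]
```

Request:
send_rows:
  motion:
    - [-1, [0, 0, 0], 0]
    - [-1, [0, 0, -3], 0]
    - [-1, [0, 0, -6], 0]
    - [-1, [0, 0, -9], 0]
    - [-1, [0, 0, -12], 0]
    - [-1, [0, 0, -12], 0]
    - [-1, [0, 0, -12], 0]

```text
time: 12.53
ee_pos: [0.5135, 0.2308, 0.1287]
orientation: [-0.0, 0.771, 0.636, -0.001]
contact_force: [-0.5, 0.6, 0.4]
gripper_width: 0.0878
```

Request:
send_rows:
  motion:
    - [-1, [0, 0.2, -1.5], 0.01]
    - [-1, [0, 0.2, -3], 0.01]
    - [-1, [0, 0.2, -4.5], 0.01]
    - [-1, [0, 0.2, -5.7], 0.01]
    - [-1, [0, 0.2, -5.7], 0.01]
    - [-0.2, [0, 0.2, -5.7], 0.01]
    - [0.3, [0, 0.2, -5.7], 0.01]
    - [0.5, [0, 0.2, -5.7], 0.01]
    - [1, [0, 0.2, -5.7], 0.01]
    - [1, [0, 0.2, -5.7], 0.01]
    - [1, [0, 0.2, -5.7], 0.01]
    - [1, [0, 0.2, -5.7], 0.01]
    - [1, [0, 0.2, -5.7], 0.01]
    - [1, [0, 0.2, -5.7], 0.01]
    - [1, [0, 0.2, -5.7], 0.01]
    - [1, [0, 0.2, -5.7], 0.01]
  newtons: 40

```text
time: 13.87
ee_pos: [0.5138, 0.2348, 0.0722]
orientation: [-0.0, 0.767, 0.641, -0.0]
contact_force: [0.2, -0.7, 0.3]
gripper_width: 0.017
```

Run:
```python
from m import *
s=snap('wrist');s2=snap('side');im(s,420,0,560);print(ctrl.state()['ee_pos'],ctrl.state()['gripper_width'])
im(s2,420,200,300)
cv2.imwrite('pics/i.png',np.hstack([cv2.resize(s2['img'][200:300,165:285,::-1],(384,320)),cv2.resize(s['img'][:,:,::-1],(416,320))]))
```

```text
red [292 284   7  16  89] ray46 [0.5151 0.1848 0.046 ] z 0.03619454967709118 clampx 0.4717309207534904
[0.5138 0.2348 0.0722] 0.008946377761097028
red [254 256   7   5  26] ray46 [0.5015 0.1865 0.046 ] z 0.036401471574337874 clampx 0.45805901302174706
```

View pics/i.png

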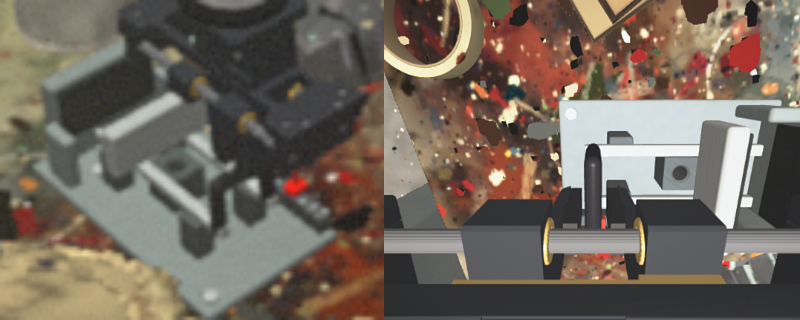

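Wrist view: the bar lies between the nearly shut fingers at (592,190), and the red mark is at (604,222). The side crop shows the fingers at the handle. I give the grip time to settle.

Request:
send_rows:
  motion:
    - [1, [0, 0, 0], 0]
    - [1, [0, 0, 0], 0]
    - [1, [0, 0, 0], 0]
    - [1, [0, 0, 0], 0]

```text
time: 14.3
ee_pos: [0.5136, 0.2352, 0.0729]
orientation: [-0.0, 0.767, 0.641, -0.0]
contact_force: [-2.2, -0.0, 6.0]
gripper_width: 0.0004
```

```bash
cat >> m.py <<'E'
yaw=-0.175
X=np.array([np.cos(yaw),np.sin(yaw),0]);Y=np.array([-np.sin(yaw),np.cos(yaw),0])
def dm(n):
    s=snap(n);hsv=cv2.cvtColor(s['img'],cv2.COLOR_RGB2HSV);P=pts(s)
    cx=(P-[.5135,.2335,0])@X;cy=(P-[.5135,.2335,0])@Y
    roi=(cx>-.09)&(cx<.08)&(cy>-.085)&(cy<-.03)&(P[...,2]>.022)&(P[...,2]<.07)
    for c,lo,hi in(('blue',(100,110,60),(128,255,255)),('red',(0,150,110),(7,255,255))):
        m=(cv2.inRange(hsv,lo,hi)>0)&roi
        if m.sum(): v,u=np.nonzero(m);print(n,c,m.sum(),'cx mean/min/max',cx[m].mean(),cx[m].min(),cx[m].max(),'cy',cy[m].mean(),cy[m].min(),cy[m].max(),'z',P[m][:,2].mean(),P[m][:,2].max(),'px',u.mean(),v.mean())
E
python3 - <<'E'
from m import *
print(ctrl.state()['ee_pos'],ctrl.state()['gripper_width'])
for n in('wrist','scene','side'): dm(n)
E
```

```text
[0.5136 0.2352 0.0729] 0.0003874987446051992
scene red 9 cx mean/min/max 0.0009078179343313931 -0.0007491892618652375 0.0020487631031189846 cy -0.05614562257837433 -0.06479552623064315 -0.05028710988125102 z 0.0338323543044754 0.03729142199319868 px 252.77777777777777 262.55555555555554
side red 34 cx mean/min/max 0.005016690599085271 -0.0007404005302483895 0.017141525672068496 cy -0.05653742532732 -0.06703216411687868 -0.049248241858535505 z 0.03556961925193085 0.044511528427533475 px 257.02941176470586 257.47058823529414
```

Run:
```python
from m import *
s=snap('wrist');s2=snap('side');print(ctrl.state()['contact_force'],ctrl.state()['ft_torque'])
cv2.imwrite('pics/j.png',np.hstack([cv2.resize(s2['img'][210:280,185:255,::-1],(400,400),interpolation=cv2.INTER_CUBIC),cv2.resize(s['img'][170:350,200:380,::-1],(400,400),interpolation=cv2.INTER_CUBIC)]))
```

```text
[-2.5964 -0.6168  6.2125] [-0.154   0.5109 -0.0404]
```

View pics/j.png

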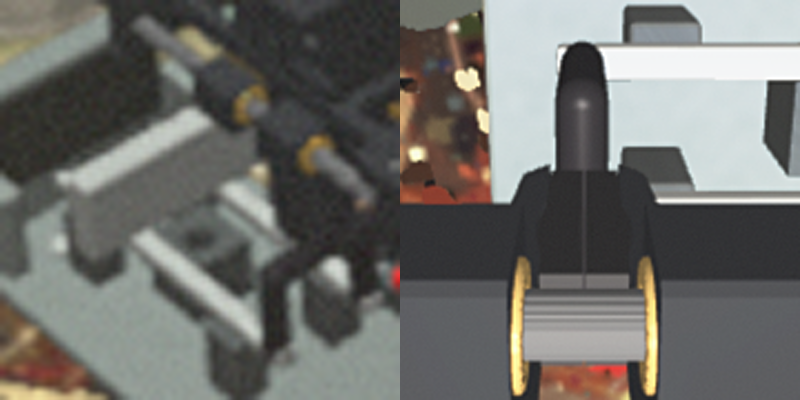

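The fingers are fully shut: in the wrist crop they meet at (585,170), right above the bar, with no bar between them. I probe depth along that column to find where the tips are.

Run:
```python
from m import *
s=snap('wrist');P=pts(s)
for v in range(180,310,6):
    p=P[v,281];print(v,p,((p-[.5135,.2335,0])@Y).round(4), s['img'][v,281])
R=np.linalg.inv(s['T']);e=np.array(ctrl.state()['ee_pos'])
for dz in(0,.019,.045):
    for o in(0,.009):
        p=e+[0,0,dz]+o*Y;c=R[:3,:3]@p+R[:3,3];K=s['mtx'];print(dz,o,K[0,0]*c[0]/-c[2]+K[0,2],K[1,1]*-c[1]/-c[2]+K[1,2])
```

```text
180 [0.5185 0.2617 0.0098] 0.0286 [211 221 223]
186 [0.5176 0.2571 0.0099] 0.0239 [214 224 226]
192 [0.519  0.2636 0.0607] 0.0306 [40 39 41]
198 [0.5191 0.2635 0.0756] 0.0305 [42 41 43]
204 [0.5192 0.2637 0.0895] 0.0307 [42 41 42]
210 [0.5189 0.2619 0.0947] 0.029 [63 60 62]
216 [0.5184 0.2591 0.0956] 0.0261 [145 139 138]
222 [0.5178 0.2561 0.0961] 0.023 [97 94 95]
228 [0.5172 0.2528 0.0957] 0.0197 [95 90 92]
234 [0.5167 0.25   0.0967] 0.0168 [93 90 91]
240 [0.5161 0.2464 0.0958] 0.0131 [89 84 87]
246 [0.5155 0.2435 0.0968] 0.0102 [72 69 71]
252 [0.5155 0.2431 0.1034] 0.0098 [51 48 48]
258 [0.5155 0.243  0.1101] 0.0097 [50 49 50]
264 [0.5156 0.2432 0.1169] 0.0099 [51 50 50]
270 [0.5151 0.2404 0.1172] 0.0071 [53 51 51]
276 [0.5146 0.2376 0.1176] 0.0042 [53 52 52]
282 [0.5139 0.2341 0.1167] 0.0007 [52 51 52]
288 [0.5157 0.2433 0.1379] 0.01 [49 48 49]
294 [0.5155 0.2423 0.1406] 0.0091 [115 112 110]
300 [0.5189 0.2599 0.1726] 0.0269 [76 75 74]
306 [0.519  0.2604 0.1761] 0.0275 [103 103 101]
0 0 280.5440636983544 243.47760751172956
0 0.009 280.4686478638058 229.33252614985435
0.019 0 280.3418384432606 256.97750316886004
0.019 0.009 280.2547961938081 241.44043452078796
0.045 0 279.97902243511896 281.1979114970751
0.045 0.009 279.86946950039317 263.2569594831356
```

Run:
```python
from m import *
for n in('side','scene'):
    s=snap(n);P=pts(s);cx=(P-[.5135,.2335,0])@X;cy=(P-[.5135,.2335,0])@Y;z=P[...,2]
    for lo in np.arange(.055,.15,.006):
        k=(abs(cx)<.03)&(abs(cy)<.035)&(z>lo)&(z<lo+.006)
        print(n,lo.round(3),[(round(a*1e3),round(b*1e3)) for a,b in zip(cx[k],cy[k])][:14])
```

```text
side 0.055 [(2, -19), (-4, -29), (1, -18), (-1, -19), (-4, -22), (-4, -26), (-9, -25), (-1, -19), (-4, -20), (-5, -22), (-9, -22), (0, 30), (-3, 30), (-4, 28)]
side 0.061 [(2, -19), (1, -18), (-1, -19), (-6, -24), (-9, -25), (-3, -18), (-6, -18), (-7, -20), (-7, -23), (-5, -18), (1, 29), (-2, 29), (-7, 27), (-7, 23)]
side 0.067 [(3, -19), (-5, -22), (-6, -24), (-4, -29), (-3, -18), (-4, -20), (-5, -22), (-7, -24), (-7, -27), (-7, -17), (-6, -21), (-2, 31), (-1, 28), (-6, 28)]
side 0.073 [(1, -18), (-1, -20), (-2, -22), (2, -18), (-5, -19), (-6, -21), (-5, -25), (-6, -27), (-3, -18), (-6, -19), (-5, 21), (-1, 30), (-3, 29), (-6, 25)]
side 0.079 [(-4, -23), (-1, -22), (-9, -23), (-6, -22), (-9, -22), (-5, -16), (2, 30), (-2, 30), (-3, 25), (-8, 24), (-3, 32), (-4, 29), (-5, 27), (-7, 26)]
side 0.085 [(-6, -25), (-7, -21), (-7, -24), (-6, -15), (-7, -17), (-7, -24), (-4, -11), (-5, -16), (-8, -20), (-7, -8), (-5, 0), (-6, -3), (-5, 5), (-6, 3)]
side 0.091 [(-1, -26), (-1, -23), (-3, -24), (-4, -27), (-6, -22), (-7, -24), (-5, -19), (-5, -22), (-6, -19), (-10, -9), (3, 13), (1, 12), (0, 
[... 2018 characters left out ...]
), (-4, 14), (2, 25), (-11, 12)]
scene 0.103 [(11, 12), (9, 10), (2, 11), (-1, 11), (-13, 0), (-13, -3), (-12, 3), (-15, 2), (-13, 13), (-14, 11), (-14, 8), (-12, 13), (-14, 11), (-15, 8)]
scene 0.109 [(14, 12), (13, 13), (9, 13), (6, 11), (1, 11), (3, 11), (-2, 11), (-3, 12), (-13, 3), (-16, 2), (-9, 13), (-13, 7), (-14, 4), (-10, 14)]
scene 0.115 [(2, 10), (5, 12), (1, 12), (-3, 11), (-15, 4), (-9, 13), (-14, 13), (-16, 8), (-13, 12), (-17, 12)]
scene 0.121 [(-3, 10), (-4, 12), (-8, 11), (-11, 13), (-16, 7), (-10, 13), (-14, 12), (-17, 11), (-16, 8), (-16, 11)]
scene 0.127 [(-14, 12), (-16, 10), (-16, 13), (-16, 10)]
scene 0.133 [(-11, 12), (-12, 13)]
scene 0.139 [(-17, 13)]
scene 0.145 []
```

The closed fingers only appear above z≈0.097, on top of the bar. So the closed tips seem about 24 mm higher than the stated TCP. I raise the arm and measure the tip height shut, then open.

Request:
send_rows:
  motion:
    - [1, [0, 0, 2], 0]
    - [1, [0, 0, 4], 0]
    - [1, [0, 0, 6], 0]
    - [1, [0, 0, 8], 0]
    - [1, [0, 0, 8], 0]
    - [1, [0, 0, 8], 0]

```text
time: 15.2
ee_pos: [0.5146, 0.2351, 0.1531]
orientation: [0.0, 0.768, 0.641, 0.001]
contact_force: [0.1, -0.2, -0.1]
gripper_width: 0.0004
```

```bash
cat >> m.py <<'E'
def tips():
    st=ctrl.state();e=np.array(st['ee_pos']);print(e,st['gripper_width'],st['contact_force'])
    for n in('side','scene','wrist'):
        P=pts(snap(n));d=P-e;cx=d@X;cy=d@Y;k=(abs(cx)<.065)&(abs(cy)<.016)&(d[...,2]>-.03)&(d[...,2]<.08)
        h,_=np.histogram(d[k][:,2],np.arange(-.03,.0801,.005));print(n,h)
        for a,b in((-.065,0),(0,.065)):
            kk=k&(cx>a)&(cx<b); print('  half',a,np.sort(d[kk][:,2])[:6], 'cx',cx[kk].min() if kk.any() else 0,cx[kk].max() if kk.any() else 0)
E
python3 -c "
from m import *
tips()"
```

```text
[0.5146 0.2351 0.1531] 0.00039712318033479076 [ 0.1245 -0.1617 -0.1494]
side [ 0  0  0  0  0  0  0  0  0  0  3 11 25 23 33 27 28 28 16 14  8  2]
  half -0.065 [0.0236 0.0255 0.0268 0.0275 0.0283 0.0285] cx -0.020013876330385157 -0.0005697675612168671
  half 0 [0.0218 0.0225 0.0255 0.0265 0.0285 0.0293] cx 5.034295161631903e-05 0.01491268185819563
scene [ 0  0  0  0  0  0  0  0  0  0  2 10 19 15 19 11  9  5  6  4  1  0]
  half -0.065 [0.0243 0.0271 0.0274 0.0285 0.0285 0.0287] cx -0.018791268799794987 -0.0006103851571111077
  half 0 [0.0247 0.0286 0.0289 0.0294 0.0303 0.0316] cx 0.0002744904184987078 0.013792815488074687
wrist [  0   0   0   0   0   0   0   0   0   0  88 220 252 277 418 303 272 281
 333 529  73  60]
  half -0.065 [0.0221 0.0221 0.0221 0.0223 0.0224 0.0226] cx -0.014730467259545391 -3.452362672639823e-05
  half 0 [0.0215 0.0218 0.0222 0.0222 0.0224 0.0224] cx 0.00036701905767523016 0.015011168743250349
```

Request:
send_rows:
  motion:
    - [-1, [0, 0, 0], 0]
    - [-1, [0, 0, 0], 0]
    - [-1, [0, 0, 0], 0]
    - [-1, [0, 0, 0], 0]
    - [-1, [0, 0, 0], 0]
    - [-1, [0, 0, 0], 0]
    - [-1, [0, 0, 0], 0]
    - [-1, [0, 0, 0], 0]
    - [-1, [0, 0, 0], 0]
    - [-1, [0, 0, 0], 0]
    - [-1, [0, 0, 0], 0]

```text
time: 16.27
ee_pos: [0.5139, 0.2348, 0.1523]
orientation: [0.0, 0.767, 0.641, 0.0]
contact_force: [-0.1, 0.3, -0.1]
gripper_width: 0.072
```

```bash
python3 -c "
from m import *
tips()
for n in('wrist','scene','side'): dm(n)"
```

```text
[0.5139 0.2348 0.1523] 0.07195545726337566 [-0.0725  0.2636 -0.0598]
side [ 0  0  0  0  0  0  0  0  0  0  8 25 34 34 35 43 32 25 20 24 13 13]
  half -0.065 [0.0239 0.024  0.0253 0.027  0.028  0.0284] cx -0.05383251194184402 -0.03527511000903166
  half 0 [0.0224 0.0227 0.0239 0.0245 0.0246 0.0249] cx 0.033456192555672754 0.05154369271274279
scene [ 0  0  0  0  0  0  0  0  0  0  8 21 24 27 25 15  9  8  9 15  3  4]
  half -0.065 [0.023  0.0233 0.0261 0.0264 0.0269 0.027 ] cx -0.0542159513002213 -0.03709956528395552
  half 0 [0.0224 0.0233 0.0245 0.0248 0.0249 0.025 ] cx 0.036430892933142146 0.05640934405417942
wrist [   0    0    0    0    0    0    0    0    0    0   81  380  444  494
  648  700  614  577  628 1035  617  340]
  half -0.065 [0.0226 0.0229 0.0234 0.0234 0.0234 0.0237] cx -0.05601696841523085 -0.03819211047634834
  half 0 [0.0223 0.023  0.0234 0.0234 0.0235 0.0235] cx 0.04035132643109435 0.05866864140850191
wrist blue 71 cx mean/min/max 0.060404264350614176 0.05844537088122301 0.06263776847770594 cy -0.0442521883757944 -0.05235493686175928 -0.03690854969448779 z 0.0489025
[... 498 characters left out ...]
021 px 236.0 249.5
scene red 28 cx mean/min/max 0.0038065828252831775 -0.0013809054076005627 0.010402658407060117 cy -0.05536908044221641 -0.06443908656385688 -0.04761387714598839 z 0.03819050926756557 0.048842027693378975 px 251.85714285714286 261.07142857142856
side blue 10 cx mean/min/max 0.05870297057429513 0.05573474453214233 0.06404885136976816 cy -0.044641069301250696 -0.05056013835734128 -0.038165995809712965 z 0.04908806139896571 0.050921138986465 px 239.2 245.0
side red 35 cx mean/min/max 0.004108559725099189 -0.0022964082528017776 0.01784379655277403 cy -0.05564492208531045 -0.06792929270599327 -0.0478163381959128 z 0.0373890519542845 0.04957058649061974 px 257.0 257.2857142857143
```

Both shut and open, the real fingertips sit 22 mm above the reported TCP, in all three cameras. I redo the grasp about 20 mm lower: reported TCP ≈0.052, tips ≈0.074.

Request:
send_rows:
  motion:
    - [-1, [0, -0.1, -2.5], 0]
    - [-1, [0, -0.1, -5], 0]
    - [-1, [0, -0.1, -7.5], 0]
    - [-1, [0, -0.1, -10], 0]
    - [-1, [0, -0.1, -10], 0]
    - [-1, [0, -0.1, -10], 0]
    - [1, [0, -0.1, -10], 0]
    - [1, [0, -0.1, -10], 0]
    - [1, [0, -0.1, -10], 0]
    - [1, [0, -0.1, -10], 0]
    - [1, [0, -0.1, -10], 0]
    - [1, [0, -0.1, -10], 0]
    - [1, [0, -0.1, -10], 0]
    - [1, [0, -0.1, -10], 0]
    - [1, [0, -0.1, -10], 0]
    - [1, [0, -0.1, -10], 0]
    - [1, [0, -0.1, -10], 0]
    - [1, [0, -0.1, -10], 0]
    - [1, [0, -0.1, -10], 0]
    - [1, [0, -0.1, -10], 0]
  newtons: 40

```text
time: 18.23
ee_pos: [0.5131, 0.2339, 0.0522]
orientation: [-0.0, 0.767, 0.641, -0.001]
contact_force: [-3.8, 0.4, 2.0]
gripper_width: 0.0117
```

Width 11.7 mm: the bar is held, with the same 1.5 mm bias as on the pin. Pulling 5 cm.

Request:
send_rows:
  motion:
    - [1, [-0.5, 0.09, 0], 0]
    - [1, [-1, 0.17, 0], 0]
    - [1, [-1.5, 0.26, 0], 0]
    - [1, [-2, 0.35, 0], 0]
    - [1, [-2.5, 0.43, 0], 0]
    - [1, [-3, 0.52, 0], 0]
    - [1, [-3.5, 0.61, 0], 0]
    - [1, [-4, 0.7, 0], 0]
    - [1, [-4.5, 0.78, 0], 0]
    - [1, [-4.9, 0.87, 0], 0]
    - [1, [-4.9, 0.87, 0], 0]
    - [1, [-4.9, 0.87, 0], 0]
    - [1, [-4.9, 0.87, 0], 0]

```text
time: 19.32
ee_pos: [0.4672, 0.2422, 0.0523]
orientation: [0.001, 0.768, 0.641, 0.002]
contact_force: [6.7, 0.1, -8.4]
gripper_width: 0.0121
```

```bash
python3 -c "
from m import *
print(ctrl.state()['contact_force'],ctrl.state()['gripper_width'])
for n in('wrist','scene','side'): dm(n)
s=snap('wrist','k0');s2=snap('side')
cv2.imwrite('pics/k.png',np.hstack([cv2.resize(s2['img'][210:280,200:270,::-1],(380,380),interpolation=cv2.INTER_CUBIC),cv2.resize(s['img'][150:360,170:400,::-1],(416,380),interpolation=cv2.INTER_CUBIC)]))"
```

```text
[ 6.725   0.1137 -8.402 ] 0.012138447398344165
```

View pics/k.png

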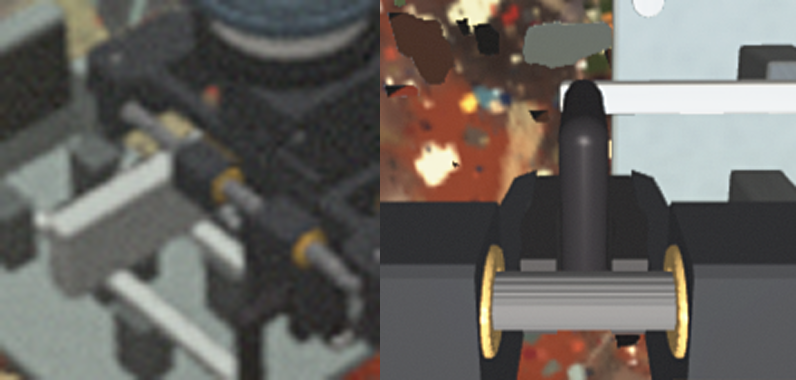

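The bar sits firmly between the fingers, with the leg at (583,100) and the jaw moved out about 47 mm. The gripper hides both index and mark, so I get the gap from the earlier unobstructed wrist pictures.

Run:
```python
from m import *
s=snap('wrist');K=s['mtx'];st=ctrl.state()
def Tee(p,q):
    from scipy.spatial.transform import Rotation as R
    T=np.eye(4);T[:3,:3]=R.from_quat([q[1],q[2],q[3],q[0]]).as_matrix();T[:3,3]=p;return T
H=np.linalg.inv(Tee(st['ee_pos'],st['orientation']))@s['T']
q=[0,.7705,.6374,0]
for f,p in(('w1',[.5148,.0738,.2743]),('w2',[.5955,.219,.1325])):
    img=cv2.imread(f'pics/{f}.png')[:,:,::-1];S=dict(mtx=K,T=Tee(p,np.array(q)/np.linalg.norm(q))@H)
    hsv=cv2.cvtColor(np.ascontiguousarray(img),cv2.COLOR_RGB2HSV)
    b=(250,65,330,115) if f=='w1' else (185,235,275,285)
    for c,lo,hi in(('blue',(100,90,50),(128,255,255)),('red',(0,140,100),(8,255,255))):
        m=cv2.inRange(hsv,lo,hi)
        k=np.zeros_like(m);k[b[1]:b[3],b[0]:b[2]]=1;m*=k
        for v in np.unique(np.nonzero(m)[0]):
            u=np.nonzero(m[v])[0];uc=(u.min()+u.max())/2
            print(f,c,v,u.min(),u.max(),[ (1e3*((ray(S,uc,v,z)-[.5135,.2335,0])@X)).round(1) for z in(.036,.046,.05)],'cy46',(1e3*((ray(S,uc,v,.046)-[.5135,.2335,0])@Y)).round(1))
i1=cv2.imread('pics/w1.png')[65:115,240:330];i2=cv2.imread('pics/w2.png')[225:285,185:275]
cv2.imwrite('pics/l.png',np.hstack([cv2.resize(i1,(390,400),interpolation=cv2.INTER_NEAREST),cv2.resize(i2,(390,400),interpolation=cv2.INTER_NEAREST)]))
```

```text
w1 blue 78 306 307 [np.float64(61.8), np.float64(61.0), np.float64(60.7)] cy46 -35.9
w1 blue 79 305 308 [np.float64(61.8), np.float64(61.0), np.float64(60.7)] cy46 -37.1
w1 blue 80 305 308 [np.float64(61.8), np.float64(61.0), np.float64(60.7)] cy46 -38.2
w1 blue 81 305 308 [np.float64(61.8), np.float64(61.1), np.float64(60.8)] cy46 -39.3
w1 blue 82 305 308 [np.float64(61.8), np.float64(61.1), np.float64(60.8)] cy46 -40.4
w1 blue 83 305 308 [np.float64(61.8), np.float64(61.1), np.float64(60.8)] cy46 -41.6
w1 blue 84 305 308 [np.float64(61.8), np.float64(61.1), np.float64(60.8)] cy46 -42.7
w1 blue 85 305 308 [np.float64(61.9), np.float64(61.1), np.float64(60.8)] cy46 -43.8
w1 blue 86 305 308 [np.float64(61.9), np.float64(61.1), np.float64(60.8)] cy46 -45.0
w1 blue 87 305 308 [np.float64(61.9), np.float64(61.1), np.float64(60.8)] cy46 -46.1
w1 blue 88 305 308 [np.float64(61.9), np.float64(61.1), np.float64(60.8)] cy46 -47.3
w1 blue 89 305 308 [np.float64(61.9), np.float64(61.1), np.float64(60.8)] cy46 -48.4
w1 blue 90 304 308 [np.float64(61.3), np.float64(60.5), np.float64(60.2)] cy46 -
[... 5126 characters left out ...]
64(22.8)] cy46 -67.5
w2 red 277 201 231 [np.float64(18.8), np.float64(21.3), np.float64(22.3)] cy46 -68.6
w2 red 278 200 232 [np.float64(18.7), np.float64(21.2), np.float64(22.2)] cy46 -69.6
w2 red 279 200 257 [np.float64(30.8), np.float64(32.9), np.float64(33.7)] cy46 -70.8
w2 red 280 199 260 [np.float64(31.7), np.float64(33.7), np.float64(34.5)] cy46 -71.9
w2 red 281 198 268 [np.float64(35.1), np.float64(37.0), np.float64(37.7)] cy46 -73.0
w2 red 282 198 260 [np.float64(31.1), np.float64(33.1), np.float64(34.0)] cy46 -74.0
w2 red 283 197 232 [np.float64(16.8), np.float64(19.4), np.float64(20.4)] cy46 -74.8
w2 red 284 197 232 [np.float64(16.8), np.float64(19.3), np.float64(20.4)] cy46 -75.9
```

View pics/l.png

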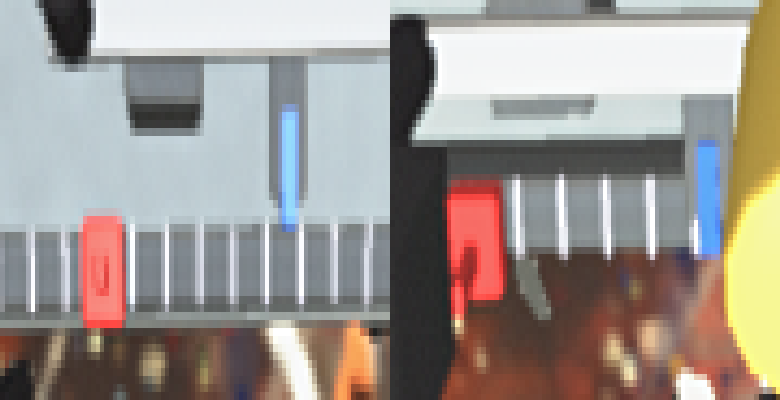

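Left crop (w1): red mark at (102,270), blue line at (289,165). Seen nearly head on, the gap comes to 53 ± 1 mm. About 47 mm is done, so I pull 6 mm more and then measure bar travel by camera.

Request:
send_rows:
  motion:
    - [1, [-0.3, 0.05, 0], 0]
    - [1, [-0.6, 0.1, 0], 0]
    - [1, [-0.6, 0.1, 0], 0]
    - [1, [-0.6, 0.1, 0], 0]
    - [1, [-0.6, 0.1, 0], 0]
    - [1, [-0.6, 0.1, 0], 0]

```text
time: 20.12
ee_pos: [0.4613, 0.2432, 0.0523]
orientation: [0.001, 0.768, 0.641, 0.002]
contact_force: [8.2, 1.2, -9.0]
gripper_width: 0.0122
```

Run:
```python
from m import *
st=ctrl.state();print(st['ee_pos'],st['contact_force'],st['gripper_width'],'ee cx',(st['ee_pos']-np.array([.5135,.2335,0]))@X)
s=snap('wrist');P=pts(s);cx=(P-[.5135,.2335,0])@X;cy=(P-[.5135,.2335,0])@Y
k=(cy>.014)&(cy<.026)&(abs(P[...,2]-.094)<.004)&(abs(cx+.053)<.03);print('bar cx',k.sum(),cx[k].mean(),cx[k].min(),cx[k].max())
for n in('side','scene'):
    P=pts(snap(n));cx=(P-[.5135,.2335,0])@X;cy=(P-[.5135,.2335,0])@Y
    k=(abs(P[...,2]-.092)<.003)&(cx>-.01)&(cx<.12)&(abs(cy)<.045);print(n,'jaw top cx',k.sum(),np.histogram(cx[k],np.arange(0,.121,.005))[0],np.percentile(cx[k],[5,50,95]) if k.any() else 0)
    dm(n)
    hsv=None
P=pts(snap('scene'));k=(abs(P[...,0]-.484)<.05)&(abs(P[...,1]+.285)<.05)&(P[...,2]>.115);print('pin',k.sum(),P[k].mean(0),P[k].max(0))
```

```text
[0.4613 0.2432 0.0523] [ 8.1632  1.1956 -8.9645] 0.012213569416703601 ee cx -0.05306261929645009
bar cx 712 -0.051945698732785726 -0.0582469104405749 -0.04566767318569857
side jaw top cx 122 [ 0  0  0  0  0  0  0 23 34 35 23  7  0  0  0  0  0  0  0  0  0  0  0  0] [0.0368 0.0458 0.0551]
scene jaw top cx 87 [ 0  0  0  0  0  0  0 19 26 27 14  1  0  0  0  0  0  0  0  0  0  0  0  0] [0.0382 0.0445 0.0529]
pin 82 [ 0.4809 -0.2779  0.1409] [ 0.4916 -0.2722  0.1621]
```

Travel comes out at 52.6 mm by the bar and 53–54 mm by the jaw face, against a target of 53 mm. Holding for a moment to check it is steady.

Request:
send_rows:
  motion:
    - [1, [0, 0, 0], 0]
    - [1, [0, 0, 0], 0]
    - [1, [0, 0, 0], 0]
    - [1, [0, 0, 0], 0]
    - [1, [0, 0, 0], 0]
    - [1, [0, 0, 0], 0]
    - [1, [0, 0, 0], 0]
    - [1, [0, 0, 0], 0]
    - [1, [0, 0, 0], 0]
    - [1, [0, 0, 0], 0]

```text
time: 21.25
ee_pos: [0.4614, 0.2432, 0.0523]
orientation: [0.001, 0.768, 0.641, 0.002]
contact_force: [7.5, -0.2, -8.9]
gripper_width: 0.0117
```

Run:
```python
from m import *
s=snap('wrist');st=ctrl.state();P=pts(s);cx=(P-[.5135,.2335,0])@X;cy=(P-[.5135,.2335,0])@Y
k=(cy>.014)&(cy<.026)&(abs(P[...,2]-.094)<.004)&(abs(cx+.053)<.03);b=cx[k].mean();print('bar cx',b,st['gripper_width'],st['contact_force'],abs(st['qvel']).max())
if abs(b+.0525)<.002 and st['gripper_width']>.01: print(ctrl.sign_off())
```

```text
bar cx -0.051926842219946805 0.01192204471357278 [ 8.3409 -0.6262 -8.6349] 0.0028753302260124108
the job is handed in; nothing more can be done
None
```

I handed the job in at about 21 s, with the gripper holding the clamp handle pulled out about 53 mm. By my measurements that puts the index line level with the red mark. The lock pin is out of its sleeve and standing in the orange cup.

- **Pin:** just before hand-in the camera showed it upright in the cup, top at about 162 mm, close to where I let it go. I did not re-measure the positions of the cup, tin, toner bottle and tape at the end. The arm reported no unexpected contact near them.
- **Handle:** the first grip missed. The real fingertips sit about 22 mm above the reported TCP, so the fingers closed on top of the bar. I gripped again lower and the bar has held since, at about 12 mm opening.
- **Alignment:** once the gripper was on the handle it hid both the index line and the mark, so the final match is inferred, not seen.
    - **Needed:** the head-on wrist view of the shut clamp gave 53–53.5 mm; coarser views gave up to 58 mm.
    - **Reached:** bar position in the wrist view gave about 52.6 mm, arm travel about 53 mm, and the jaw face in the two fixed views 53–54 mm.
- **Steadiness:** over the last second the pose did not change, and the pull stayed at about 8 N, as expected from the spring.

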